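# Square the slide box into the registration corner

### The arm

A 7-joint arm with a two-finger parallel gripper is mounted at the origin on a cart in front of the work surface, level with it; the furniture and walls round the work are solid. World frame = base frame: x ahead of the robot, y to its left, z up, the work surface at z = 0. Lengths are in m, angles in rad, forces in N, time in s.
With the tool pointing down it reaches from about 0.4 to 0.925 m from the base axis. Payload 4.1 kg.
Tool frame: the origin (TCP) lies midway between the tips of the shut fingers; the grasp point (between the pads) lies 19 mm behind it; z points along the fingers, y is the line along which they close (so a half turn about z gives the same grasp; the last joint's range is limited). The gripper opens to 85 mm and grips with 20 to 120 N. Pads are 22 mm wide; open, the fingers measure 114 mm over their backs; the gripper's body (76 mm by 85 mm) begins 54 mm behind the grasp point. The pads swing forward as they close: fully open they stand 13 mm farther back than shut.
Start: joints at [1.243, 0.398, 0.045, 1.537, -0.019, 1.207, -0.051], TCP at [0.147, -0.633, 0.231] pointing down, gripper open.
Joint ranges: [-2.82, 2.82], [-0.49, 2.23], [-1.37, 1.46], [0, 2.46], [-1.36, 4.5], [0.23, 2], [-2.94, 2.94]. Speed limits (rad/s): [2.57, 2.57, 3.14, 3.14, 3.14, 3.14, 3.14].

### API

Orientations are given as a rotation vector (axis times angle).
In Python, from station import ctrl, command_gripper, snapshot, calibration, ticket, telemetry gives the robot as it stands. The module is installed in compiled form; this text tells all that it offers. Calls block until the motion is done:
- ctrl.movep(position, orientation): joint-space move of the TCP to a pose.
- ctrl.movel(position, frame=None, velocity=0.15): straight line of the TCP; frame=None keeps the orientation; velocity is the mean speed in m/s.
- ctrl.move_j(angles): joint-space move.
- command_gripper(opening, grip_force=None): finger opening in m; grip_force is the grip in N (None keeps the last); returns when the fingers have stopped.
- ctrl.dwell(seconds).
- ctrl.solve_ik(position, orientation): joint angles nearest the present ones, or None.
- snapshot(name): name is "scene" or "side" or "wrist"; returns (picture, depth): 400x640x3 uint8, red, green, blue; 400x640 float32, m along the optical axis (not along the pixel's ray), 0 where there is no reading.
- calibration(name): a dict with "fx", "fy", "cx", "cy" (pixels), "cam_to_world" (4x4, takes a point from camera to world coordinates); the wrist camera has in their place "tool_from_camera" (4x4, takes a point from camera to tool coordinates, whose origin is the TCP and whose axes are the flange's). Camera axes: x right, y down, z forward; pixel columns grow to the right and rows downward; lengths in m; the calibration is good to about 2 mm. A picture is of the moment at which its call begins: read the wrist's pose just before it. calibration takes no time and is no camera call.
A pose or a line that the arm cannot do raises ctrl.MotionError and nothing moves.
- ticket.job_done(): hands the job in; it is judged then, once.
Readings, each from a call of its own:
- telemetry.read_time(): time.
- telemetry.read_joint_pos(): joint angles.
- telemetry.read_joint_vel(): joint speeds.
- telemetry.read_tau(): joint torques, N m.
- telemetry.read_tcp_pos(): TCP position.
- telemetry.read_tcp_rot(): TCP orientation.
- telemetry.read_contact_force(): force on the tool from outside, world axes, zero at the start.
- telemetry.read_wrist_torque(): the same for the moment, N m.
- telemetry.read_grip_width(): finger opening in m.
- telemetry.read_grip_force(): force on a finger pad.
Only numpy, scipy, OpenCV 4.12 (cv2) and the standard library are available. Lean on these libraries where they do the work, as an engineer would, in place of code of your own. Each camera call takes 0.05 s, during which the arm holds its last target. There are 200 camera calls.

### The job

Push the blue slide box along the worktop into the inside corner of the low black corner stop, so that one long side lies flush against the short far rail and one end touches the long side rail. Only push it, gently (there is glass inside), with the fingertips or the outside of the fingers: do not pinch it, lift it or tip it over, and leave the other things on the worktop where they are. Finish with the gripper clear of it.

Things in the scene. Friction and masses are not known exactly. Their poses are not given: they have to be found in the camera images.
- slides: box of glass slides, blue with a white label, 30 x 82 x 28 mm high, about 0.11 kg, loose, lying flat on the worktop; origin at the centre of its underside; its own y axis runs along the 82 mm length, its x axis across the 30 mm width, z up. Push with well under 35 N; sliding it takes about 1 N. Either end may face the side rail.
- corner_stop: low corner screwed to the worktop: two black rails at a right angle, 12 mm thick, 20 mm high. Origin: inner corner, where the inner faces meet, at worktop height. Own x roughly away from the robot, y to its left. Far rail: inner face at x = 0, from the corner 75 mm toward -y. Side rail: inner face at y = 0, from the corner 150 mm toward -x (toward the robot).
- home (a point): centre of the place for the slide box, on the worktop inside the corner: 15 mm from the far rail, 41 mm from the side rail, axes as the corner stop's (box length along y). Flat yellow tape lines mark the two open sides of this place. The seated box's right end stands 7 mm past the end of the far rail.
- cup: bystander: orange-lidded white sample cup, 42 across, 41 high (mm); origin at the centre of its underside; not to be disturbed
- bottle_red: bystander: brown bottle with red cap, 34 across, 75 high (mm); origin at the centre of its underside; not to be disturbed
- tape: bystander: yellow-brown tape roll, 62 across, 20 high, lying flat (mm); origin at the centre of its underside; not to be disturbed
- stapler: bystander: blue stapler, 34 x 125 x 43, long along its own y (mm); origin at the centre of its underside; not to be disturbed
- timer: bystander: white bench timer, 62 x 68 x 24 (mm); origin at the centre of its underside; not to be disturbed
- marker: bystander: red marker pen, 13 x 141 x 14, lying along its own y (mm); origin at the centre of its underside; not to be disturbed
Things that resemble listed ones, but are neither listed nor needed, are in the scene too. Several things have the shape of the corner_stop; the one meant has the colours described above.

How it is judged:
By the outcome, as a careful person would: the job done as asked, in the order asked, and still so for the second after the job is handed in, with the robot touching nothing.
It also fails if it takes over 64 s, if anything falls off the work surface, if the arm or the gripper's body presses on something with over 40 N, if the wrist force passes 120 N, or if a joint passes its speed limit or range.

## Working session

There is one attempt and no reset: what is moved stays moved. The work goes in short steps, each a Python script; the robot and the scene stay as the last script left them, time stands still between calls to the robot, and variables do not carry over. Pictures are saved under pics/ and viewed, at most 10 in all, crops included, and the job is handed in when it is done.

```bash
mkdir -p pics; python3 - <<'E'
from station import *
import cv2,numpy as np
for n in("scene","side"):
    p,d=snapshot(n); c=calibration(n); print(n,c)
    cv2.imwrite(f"pics/{n}0.png",p[:,:,::-1]); np.save(f"pics/{n}0d.npy",d)
print(telemetry.read_time(),telemetry.read_tcp_rot())
E
```

```text
scene {'fx': 494.16762051670366, 'fy': 494.16762051670366, 'cx': 313.09313012591804, 'cy': 197.67198860265847, 'cam_to_world': array([[-0.38350326, -0.72213608,  0.57571237, -0.2569774 ],
       [-0.92347696,  0.30710505, -0.22994953,  0.4799969 ],
       [-0.01074932, -0.6198435 , -0.78465182,  1.13897921],
       [ 0.        ,  0.        ,  0.        ,  1.        ]])}
side {'fx': 437.55673579881875, 'fy': 437.55673579881875, 'cx': 317.94573112187226, 'cy': 200.32046322016564, 'cam_to_world': array([[-0.72037411, -0.60754841,  0.33458342,  0.22436034],
       [-0.69352294,  0.63744643, -0.33569031,  0.46539015],
       [-0.00933089, -0.47386388, -0.88054867,  0.89981912],
       [ 0.        ,  0.        ,  0.        ,  1.        ]])}
0.1 [-3.11934827e+00 -3.58577953e-01  5.74194441e-04]
```

View pics/scene0.png

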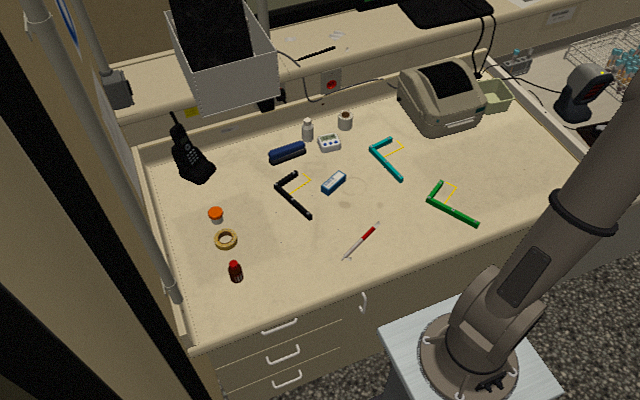

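View pics/side0.png

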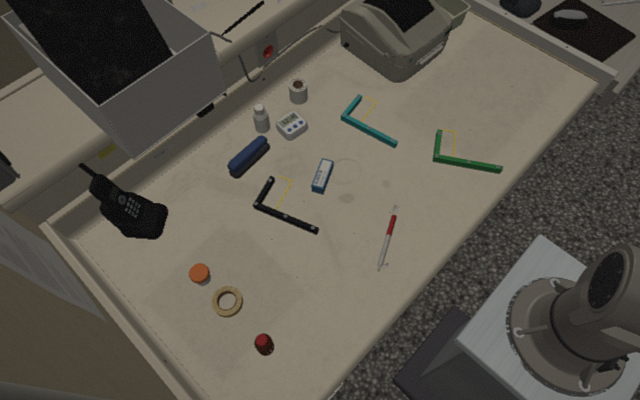

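Candidates: for the corner stop, black (scene px 278,186), teal (372,150) and green (430,202), so I take black. For the slide box, the blue/white box (333,182), the blue stapler (286,152) and the white timer (329,143), so I take (333,182). Next: measure both and check in one close crop.

```bash
cat > h.py <<'E'
import numpy as np,cv2
from station import *
def ray(uv,z,c,T=None):
    T=c["cam_to_world"] if T is None else T
    uv=np.atleast_2d(uv).astype(float)
    d=np.c_[(uv[:,0]-c["cx"])/c["fx"],(uv[:,1]-c["cy"])/c["fy"],np.ones(len(uv))]@T[:3,:3].T
    o=T[:3,3]; return (o+d*((z-o[2])/d[:,2])[:,None])
def cloud(d,c,T=None):
    T=c["cam_to_world"] if T is None else T
    v,u=np.mgrid[:d.shape[0],:d.shape[1]]
    P=np.stack([(u-c["cx"])/c["fx"]*d,(v-c["cy"])/c["fy"]*d,d],-1)
    return P@T[:3,:3].T+T[:3,3]
E
python3 - <<'E'
from h import *
rois={"scene":[(268,160,318,225),(315,165,352,198)],"side":[(245,170,325,240),(304,152,338,198)]}
for n in rois:
    p=cv2.imread(f"pics/{n}0.png"); c=calibration(n); d=np.load(f"pics/{n}0d.npy")
    W=cloud(d,c)
    hsv=cv2.cvtColor(p,cv2.COLOR_BGR2HSV)
    for k,(a,b,e,f) in enumerate(rois[n]):
        m=np.zeros(p.shape[:2],np.uint8)
        s=(hsv[...,2]<60) if k==0 else ((hsv[...,0]>95)&(hsv[...,0]<125)&(hsv[...,1]>90))
        m[b:f,a:e]=s[b:f,a:e]
        cs=max(cv2.findContours(m,0,2)[0],key=cv2.contourArea)
        z=.02 if k==0 else .028
        X=ray(cs.reshape(-1,2),z,c)
        if k==1: print(n,"box",cv2.minAreaRect((X[:,:2]*1000).astype(np.float32)))
        else:
            ap=cv2.approxPolyDP(cs,3,True).reshape(-1,2); print(n,"stop",ap.tolist(),(ray(ap,z,c)*1000).round()[:,:2].tolist())
        print("z pct",np.percentile(W[m>0][:,2],[10,50,90]).round(3))
    a,b,e,f=(260,125,365,225) if n=="scene" else (225,100,345,250)
    q=cv2.resize(p[b:f,a:e],None,fx=4,fy=4,interpolation=cv2.INTER_CUBIC)
    if n=="side": q=q[:600]
    cv2.imwrite(f"pics/{n}_crop.png",q)
    for nm,(u,v) in ({"cup":(216,213),"timer":(329,142),"marker1":(377,223),"marker2":(345,259),"staplerL":(270,160),"staplerR":(304,153)} if n=="scene" else {}).items():
        print(nm,ray((u,v),.02,c).round(3))
E
```

```text
scene stop [[294, 171], [274, 188], [311, 219], [280, 187], [297, 175]] [[681.0, 166.0], [642.0, 244.0], [496.0, 187.0], [639.0, 226.0], [663.0, 163.0]]
z pct [0.004 0.015 0.022]
scene box ((587.45849609375, 77.96430969238281), (37.49818420410156, 94.23340606689453), 25.954002380371094)
z pct [0.007 0.021 0.029]
cup [[0.62  0.426 0.02 ]]
timer [[0.752 0.02  0.02 ]]
marker1 [[0.412 0.023 0.02 ]]
marker2 [[0.342 0.154 0.02 ]]
staplerL [[0.752 0.217 0.02 ]]
staplerR [[0.739 0.11  0.02 ]]
side stop [[270, 176], [272, 180], [267, 181], [254, 207], [316, 233], [317, 227], [311, 229], [312, 225], [288, 215], [284, 218], [283, 213], [261, 203], [274, 181]] [[686.0, 161.0], [674.0, 165.0], [681.0, 175.0], [652.0, 242.0], [505.0, 192.0], [514.0, 180.0], [520.0, 192.0], [525.0, 184.0], [581.0, 203.0], [582.0, 215.0], [593.0, 208.0], [648.0, 225.0], [669.0, 164.0]]
z pct [0.01  0.019 0.022]
side box ((594.0775146484375, 78.39720153808594), (28.601057052612305, 90.59182739257812), 25.102413177490234)
z pct [0.013 0.023 0.029]
```

View pics/side_crop.png

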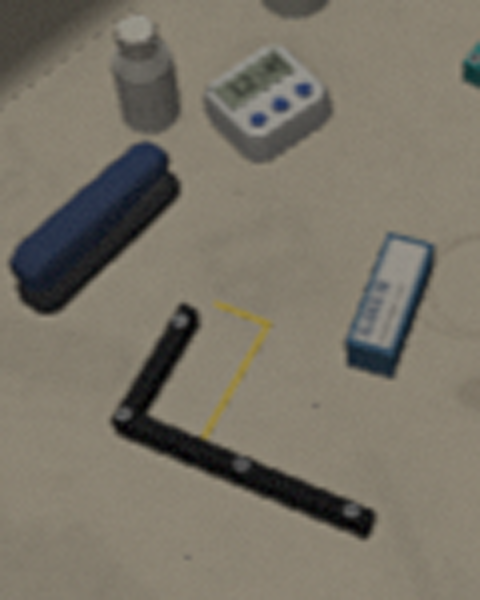

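The crop shows the blue box with white label (crop 390,305, i.e. side px 322,176) and the black stop with yellow tape lines (inner corner at crop 140,412). Both match the description. Stop corner is about (0.645, 0.226) with yaw about 20.5°; box is about (0.59, 0.078) with yaw about 25°. Next I raise the arm, go above and take a wrist look.

```bash
cat >> h.py <<'E'
def down(a): return np.pi*np.array([np.cos(a/2),np.sin(a/2),0])
from scipy.spatial.transform import Rotation as Ro
def wrist(name):
    c=calibration("wrist"); T=np.eye(4)
    T[:3,:3]=Ro.from_rotvec(telemetry.read_tcp_rot()).as_matrix(); T[:3,3]=telemetry.read_tcp_pos()
    p,d=snapshot("wrist"); M=T@c["tool_from_camera"]
    cv2.imwrite(f"pics/{name}.png",p[:,:,::-1]); np.savez(f"pics/{name}.npz",d=d,M=M)
    return p,d,c,M
E
python3 - <<'E'
from h import *
W=cloud(np.load("pics/scene0d.npy"),calibration("scene")).reshape(-1,3)
r=np.hypot(W[:,0],W[:,1]); s=(W[:,2]>.06)&(W[:,2]<.5)&(r<.9)&(r>.4)&(W[:,1]>-.6)&(W[:,1]<.3)
az=np.degrees(np.arctan2(W[s,1],W[s,0]))
for lo in range(-60,40,10):
    k=(az>lo)&(az<=lo+10)
    if k.sum()>5: print(lo,k.sum(),r[s][k].min().round(2),W[s][k][:,2].max().round(2))
print(telemetry.read_tcp_pos())
ctrl.movel([.147,-.60,.36],velocity=.25)
a=np.radians(20.5)
ctrl.movep([.52,.12,.34],down(a))
command_gripper(.035,20)
wrist("w1"); print(telemetry.read_time(),telemetry.read_tcp_pos(),telemetry.read_contact_force(),calibration("wrist")["tool_from_camera"])
E
```

```text
-50 8 0.87 0.06
-40 1083 0.73 0.16
-30 2650 0.7 0.16
-20 665 0.79 0.24
-10 700 0.86 0.24
0 857 0.8 0.24
10 2439 0.79 0.38
20 285 0.82 0.38
[ 0.14729659 -0.63251113  0.23037671]
4.225 [0.51999954 0.12002337 0.34001936] [-0.65707377 -0.31842054  0.71872303] [[ 9.58333351e-04 -9.62779063e-01 -2.70287914e-01  6.86421083e-02]
 [ 9.99999526e-01  8.75427249e-04  4.27284620e-04 -7.70005053e-04]
 [-1.74763281e-04 -2.70288196e-01  9.62779446e-01 -1.41774849e-01]
 [ 0.00000000e+00  0.00000000e+00  0.00000000e+00  1.00000000e+00]]
```

View pics/w1.png

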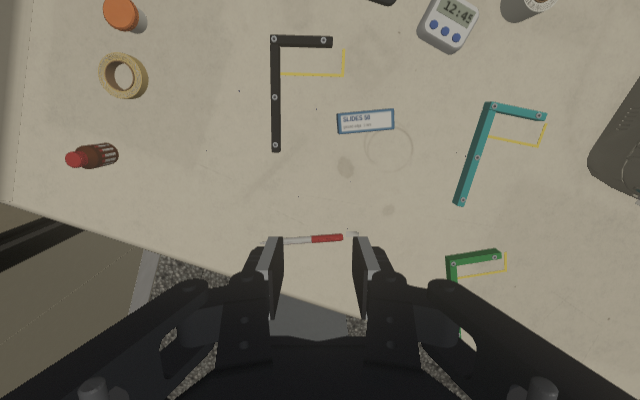

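The wrist view shows the black stop (inner corner about px 281,47; side rail down to 281,152; far rail to 332,47) and the slide box centred at about (366,121), with nothing between them. Next I measure from this view.

```bash
cat >> h.py <<'E'
def mrect(p,roi,kind,z,c,M):  # p is RGB
    a,b,e,f=roi; hsv=cv2.cvtColor(p,cv2.COLOR_RGB2HSV); m=np.zeros(p.shape[:2],np.uint8)
    s=(hsv[...,2]<75) if kind=="k" else ((hsv[...,0]>92)&(hsv[...,0]<128)&(hsv[...,1]>80))
    m[b:f,a:e]=s[b:f,a:e]
    cs=max(cv2.findContours(m,0,2)[0],key=cv2.contourArea).reshape(-1,2)
    return cv2.minAreaRect((ray(cs,z,c,M)[:,:2]*1000).astype(np.float32)),cs
E
python3 - <<'E'
from h import *
p=cv2.imread("pics/w1.png")[:,:,::-1].copy(); k=np.load("pics/w1.npz"); M=k["M"]; d=k["d"]; c=calibration("wrist")
W=cloud(d,c,M)
for nm,roi,kind,z in(("side",(265,58,288,156),"k",.02),("far",(287,30,338,56),"k",.02),("box",(325,100,405,142),"b",.028)):
    r,cs=mrect(p,roi,kind,z,c,M); print(nm,r,cv2.boundingRect(cs)); print(cv2.boxPoints(r).round(1).tolist())
print("z box/rail/table",W[121,366],W[115:128,345:385,2].mean(),W[75:95,274:277,2].mean(),W[90:110,220:250,2].mean())
# inner corner
for u,v in((280,47),(281,151),(332,47)): print(ray((u,v),.02,c,M)[0].round(4))
for nm,uv in dict(y1=(344,75),y2=(282,74),y3=(345,48)).items(): print(nm,ray(uv,0,c,M)[0].round(4))
print(ray((318,238),.01,c,M))
E
```

```text
side ((571.8206176757812, 205.64952087402344), (129.51771545410156, 13.536556243896484), 19.088176727294922) (270, 58, 11, 94)
[[508.3999938964844, 190.89999389648438], [512.7999877929688, 178.10000610351562], [635.2000122070312, 220.39999389648438], [630.7999877929688, 233.1999969482422]]
far ((669.4833984375, 188.57530212402344), (13.744945526123047, 62.143699645996094), 20.556438446044922) (287, 36, 46, 12)
[[652.0999755859375, 215.3000030517578], [674.0, 157.10000610351562], [686.7999877929688, 161.89999389648438], [665.0, 220.10000610351562]]
box ((581.915283203125, 110.09705352783203), (26.752500534057617, 4.3139777183532715), 20.55476188659668) (338, 114, 4, 20)
[[568.5999755859375, 107.4000015258789], [570.0999755859375, 103.4000015258789], [595.2000122070312, 112.80000305175781], [593.7000122070312, 116.80000305175781]]
z box/rail/table [0.59881493 0.07538185 0.02857746] 0.02757536679806359 0.018897227806757125 0.0006180513908797807
[0.6487 0.2244 0.02  ]
[0.5135 0.1771 0.02  ]
[0.674 0.157 0.02 ]
y1 [0.649  0.1272 0.    ]
y2 [0.6181 0.2134 0.    ]
y3 [0.6833 0.1394 0.    ]
[[0.39653542 0.07347279 0.01      ]]
```

```bash
cat >> h.py <<'E'
t=np.radians(19.6); C=np.array([.6487,.2245]); X=np.array([np.cos(t),np.sin(t)]); Y=np.array([-np.sin(t),np.cos(t)])
def S(x,y,z): return [*(C+x*X+y*Y),z]
def inS(p): q=np.array(p)[:2]-C; return np.array([q@X,q@Y])
def push(P,Q,z,step,v,lim,base):
    P,Q=np.array(P),np.array(Q); n=max(1,int(np.ceil(np.linalg.norm(Q-P)/step)))
    for i in range(1,n+1):
        q=P+(Q-P)*i/n; ctrl.movel(S(*q,z),velocity=v)
        f=telemetry.read_contact_force()-base
        print(q.round(4),"fx %.1f fy %.1f fz %.1f"%(f[:2]@X,f[:2]@Y,f[2]))
        if np.linalg.norm(f)>lim: print("LIMIT"); return q
    return Q
E
python3 - <<'E'
from h import *
ctrl.movep(S(-.155,-.123,.09),down(t))
ctrl.movel(S(-.155,-.123,.006),velocity=.12); ctrl.dwell(.1)
b=np.array(telemetry.read_contact_force()); print(b)
push((-.155,-.123),(-.052,-.123),.006,.02,.06,8,b)
ctrl.movel(S(-.085,-.123,.006)); ctrl.movel(S(-.11,-.085,.26),velocity=.3)
p,d,c,M=wrist("w2"); print(telemetry.read_time(),telemetry.read_grip_width())
E
```

```text
[ 0.43725271 -0.08510958  0.25096583]
[-0.1378 -0.123 ] fx -1.1 fy 0.3 fz -2.3
[-0.1207 -0.123 ] fx -1.1 fy -0.1 fz -0.0
[-0.1035 -0.123 ] fx -0.1 fy 0.3 fz -0.7
[-0.0863 -0.123 ] fx -0.5 fy 0.6 fz 0.0
[-0.0692 -0.123 ] fx -0.2 fy 0.1 fz 0.3
[-0.052 -0.123] fx -0.9 fy 0.2 fz -0.6
10.2167 0.03528771077855641
```

View pics/w2.png

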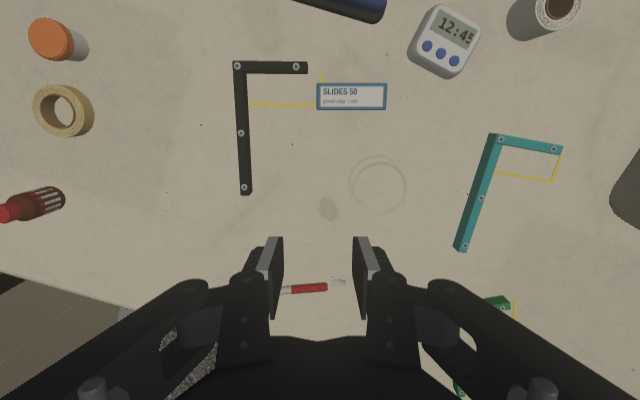

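The box moved to px (317–386, 83–109), nearly parallel to the far rail (245–307, 62–73) and clear to its right. Next I measure it and push its end.

```bash
cat >> h.py <<'E'
def box(p,c,M,roi,z=.028):
    a,b,e,f=roi; hsv=cv2.cvtColor(p,cv2.COLOR_RGB2HSV); m=np.zeros(p.shape[:2],np.uint8)
    s=(hsv[...,0]>92)&(hsv[...,0]<128)&(hsv[...,1]>70); m[b:f,a:e]=s[b:f,a:e]
    pts=np.argwhere(m>0)[:,::-1]; h=cv2.convexHull(pts.astype(np.int32)).reshape(-1,2)
    r=cv2.minAreaRect((ray(h,z,c,M)[:,:2]*1000).astype(np.float32)); Q=cv2.boxPoints(r)/1000
    print("box centre in stop frame",inS(np.array(r[0])/1000).round(4),"size",r[1],"ang",r[2]); print(np.array([inS(q) for q in Q]).round(4).tolist())
    return r
E
python3 - <<'E'
from h import *
p=cv2.imread("pics/w2.png")[:,:,::-1].copy(); M=np.load("pics/w2.npz")["M"]; c=calibration("wrist")
box(p,c,M,(312,76,392,116))
for uv in((245,73),(251,193),(307,73)): print(inS(ray(uv,.02,c,M)[0]).round(4))
for s in(90,-90):
    r=ctrl.solve_ik(S(-.025,-.19,.1),down(t+np.radians(s))); print(s,r)
print(telemetry.read_joint_pos())
E
```

```text
box centre in stop frame [-0.024  -0.1241] size (27.547672271728516, 79.8198471069336) ang 19.638561248779297
[[-0.0378, -0.0842], [-0.0377, -0.164], [-0.0102, -0.164], [-0.0102, -0.0842]]
[ 0.0024 -0.0005]
[-0.1419  0.0011]
[ 0.0025 -0.0726]
90 [ 0.5807675   0.85869511 -1.14285768  1.53732619  0.8039977   1.27436808
 -0.33289469]
-90 [-0.14708168  0.58012859  0.04512812  1.55956545 -0.0293424   1.00256082
 -2.89304359]
[ 0.50154868  0.39704045 -0.99277884  1.64504805  0.34264704  1.29132988
 -1.78210373]
```

```bash
python3 - <<'E'
from h import *
a=t+np.pi/2
ctrl.movep(S(-.026,-.205,.10),down(a)); command_gripper(0,20)
ctrl.movel(S(-.026,-.205,.006),velocity=.12); ctrl.dwell(.15)
b=np.mean([telemetry.read_contact_force() for _ in range(5)],0)
q=push((-.026,-.205),(-.026,-.100),.006,.03,.07,8,b)
if q[1]>-.101: q=push(q,(-.026,-.086),.006,.001,.02,3.0,b)
ctrl.movel(S(-.026,q[1]-.03,.006)); ctrl.movel(S(-.026,q[1]-.04,.10),velocity=.25)
command_gripper(.035)
ctrl.movep(S(-.13,-.05,.22),down(t))
p,d,c,M=wrist("w3"); print(telemetry.read_time(),telemetry.read_joint_pos())
E
```

```text
[-0.026  -0.1788] fx -0.3 fy -0.3 fz -1.3
[-0.026  -0.1525] fx 0.1 fy 0.1 fz -1.3
[-0.026  -0.1262] fx 0.2 fy 0.4 fz -1.7
[-0.026 -0.1  ] fx -0.8 fy -0.2 fz -1.0
[-0.026  -0.0991] fx -1.2 fy 0.1 fz -1.3
[-0.026  -0.0981] fx -1.1 fy 0.3 fz -0.9
[-0.026  -0.0972] fx -0.2 fy 0.6 fz -0.8
[-0.026  -0.0963] fx -0.1 fy -0.7 fz -0.7
[-0.026  -0.0953] fx -0.1 fy 0.3 fz -1.4
[-0.026  -0.0944] fx 0.2 fy -0.4 fz -1.8
[-0.026  -0.0935] fx -1.1 fy 0.3 fz -0.8
[-0.026  -0.0925] fx 0.3 fy 0.9 fz -1.2
[-0.026  -0.0916] fx -0.2 fy -0.2 fz -0.9
[-0.026  -0.0907] fx -0.7 fy -1.1 fz -0.3
[-0.026  -0.0897] fx -1.3 fy -3.9 fz 1.0
LIMIT
20.5583 [ 0.49611183  0.39684066 -1.03541341  1.75058278  0.36356387  1.20414148
 -1.86744345]
```

View pics/w3.png

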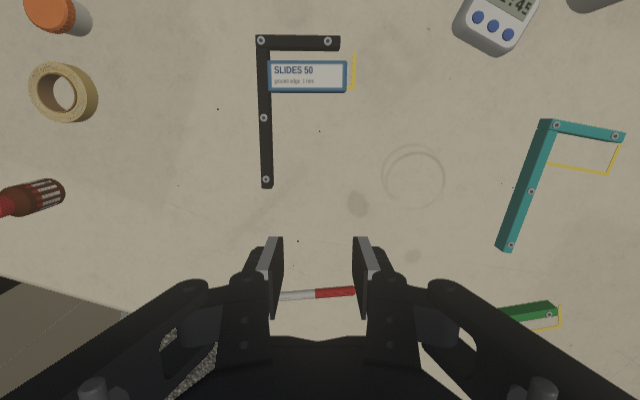

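The box end (px 268,60–92) now touches the side rail, and its long side is parallel to the far rail with about a 10 mm gap. Next I push it onto the far rail, then nudge the end again.

```bash
python3 - <<'E'
from h import *
def base(): ctrl.dwell(.15); return np.mean([telemetry.read_contact_force() for _ in range(5)],0)
ctrl.movel(S(-.09,-.044,.10),velocity=.2); ctrl.movel(S(-.09,-.044,.006),velocity=.12)
b=base(); q=push((-.09,-.044),(-.047,-.044),.006,.025,.06,8,b)
if q[0]>-.048: q=push(q,(-.032,-.044),.006,.001,.02,3.0,b)
ctrl.movel(S(q[0]-.03,-.044,.006)); ctrl.movel(S(q[0]-.04,-.06,.10),velocity=.25)
ctrl.movep(S(-.13,-.05,.20),down(t))
p,d,c,M=wrist("w4"); print(telemetry.read_time())
cv2.imwrite("pics/w4c.png",cv2.resize(p[20:140,220:380],None,fx=5,fy=5,interpolation=cv2.INTER_CUBIC)[:,:,::-1])
E
```

```text
[-0.0685 -0.044 ] fx -0.2 fy -0.6 fz -0.0
[-0.047 -0.044] fx 0.4 fy 0.9 fz -0.2
[-0.046 -0.044] fx -0.0 fy 0.3 fz -0.7
[-0.045 -0.044] fx -1.0 fy 0.3 fz -0.1
[-0.044 -0.044] fx -0.6 fy -0.0 fz -0.6
[-0.043 -0.044] fx -1.0 fy -0.2 fz 0.5
[-0.042 -0.044] fx -0.6 fy 0.7 fz -0.5
[-0.041 -0.044] fx 0.0 fy 0.3 fz -1.6
[-0.04  -0.044] fx -0.9 fy 0.0 fz 0.1
[-0.039 -0.044] fx -0.1 fy -0.6 fz -0.2
[-0.038 -0.044] fx 0.2 fy 0.3 fz 0.4
[-0.037 -0.044] fx -1.7 fy 0.5 fz 1.2
[-0.036 -0.044] fx -5.5 fy -0.7 fz 3.7
LIMIT
27.6583
```

View pics/w4c.png

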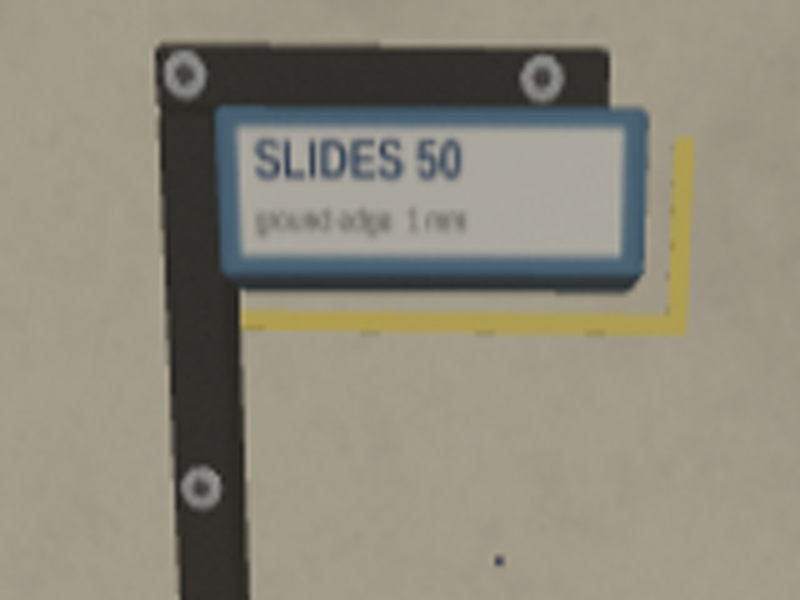

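The long side lies flush on the far rail (crop row 105) and the left end is at the side rail (crop col 220–235). One more gentle end nudge confirms that end contact.

```bash
python3 - <<'E'
from h import *
def base(): ctrl.dwell(.15); return np.mean([telemetry.read_contact_force() for _ in range(5)],0)
ctrl.movep(S(-.016,-.125,.10),down(t+np.pi/2)); command_gripper(0,20)
ctrl.movel(S(-.016,-.125,.006),velocity=.12)
b=base(); q=push((-.016,-.125),(-.096,-.096)and(-.016,-.096),.006,.03,.05,8,b)
q=push(q,(-.016,-.083),.006,.001,.02,3.0,b)
ctrl.movel(S(-.016,q[1]-.03,.006)); ctrl.movel(S(-.016,q[1]-.04,.10),velocity=.25)
ctrl.movep(S(-.13,-.06,.20),down(t))
p,d,c,M=wrist("w5"); print(telemetry.read_time())
cv2.imwrite("pics/w5c.png",cv2.resize(p[:160,180:380],None,fx=4,fy=3.75,interpolation=cv2.INTER_CUBIC)[:,:,::-1])
box(p,c,M,(255,30,360,90))
E
```

```text
[-0.016 -0.096] fx -0.5 fy -0.9 fz -0.1
[-0.016 -0.095] fx -0.4 fy -0.9 fz -0.8
[-0.016 -0.094] fx -0.5 fy -0.8 fz -1.0
[-0.016 -0.093] fx -1.2 fy -1.4 fz -0.6
[-0.016 -0.092] fx 0.1 fy -1.3 fz -1.0
[-0.016 -0.091] fx -0.1 fy -1.5 fz -0.8
[-0.016 -0.09 ] fx -0.0 fy -3.0 fz -0.4
LIMIT
34.9333
box centre in stop frame [-0.0111 -0.039 ] size (28.6729679107666, 79.4380111694336) ang 19.687448501586914
[[-0.0255, 0.0007], [-0.0254, -0.0788], [0.0033, -0.0787], [0.0032, 0.0007]]
```

View pics/w5c.png

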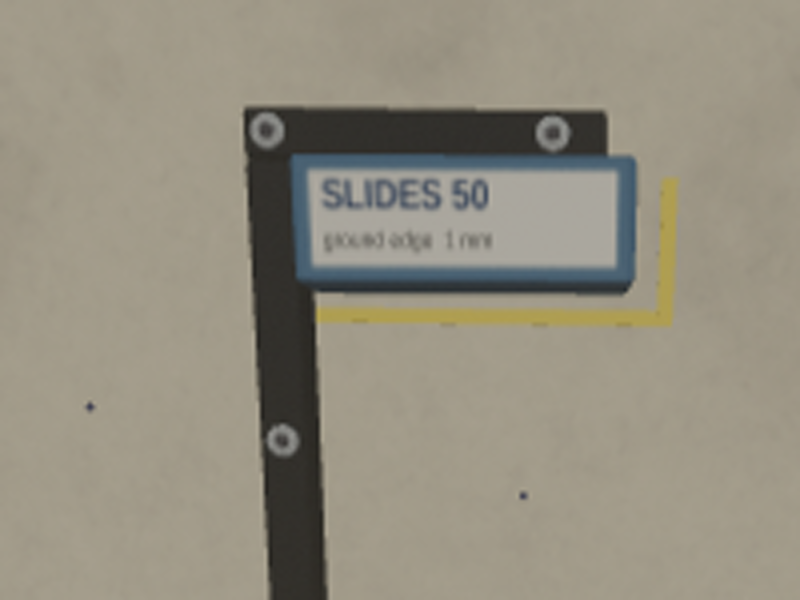

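The box is seated square in the corner (far-rail edge at crop row 155, end on the side rail at col 300), and the gripper is clear of it.

```bash
python3 -c "
from station import *
print(ticket.job_done())"
```

```text
the job is handed in; nothing more can be done
None
```

The slide box is seated in the black corner stop, long side flush on the far rail and one end on the side rail; it was only pushed, the highest push force read was about 7 N, the gripper is clear of it, and the job was handed in at about 35 s.

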